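Secure a station's samples under the hold-down bar of the sample carrier

ROBOT

A 7-joint arm with a two-finger parallel gripper is mounted at the origin on a cart in front of the work surface, level with it; the furniture and walls round the work are solid. World frame = base frame: x ahead of the robot, y to its left, z up, the work surface at z = 0. Lengths are in m, angles in degrees, forces in N, time in s.
With the tool pointing down it reaches from about 0.425 to 0.875 m from the base axis. Payload 4.7 kg.
Tool frame: the origin (TCP) lies midway between the tips of the shut fingers; the grasp point (between the pads) lies 19 mm behind it (env.grip_point_offset is the distance from the TCP to the grasp point, in m); z points along the fingers, y is the line along which they close (so a half turn about z gives the same grasp; the last joint's range is limited). The gripper opens to 87 mm and grips with 3 to 60 N. Pads are 19 mm wide; open, the fingers measure 117 mm over their backs; the gripper's body (75 mm by 190 mm) begins 51 mm behind the grasp point.
Start: joints at [73.803, 18.392, -4.016, 83.108, 1.295, 78.541, -3.26], TCP at [0.19, -0.622, 0.223] pointing down, gripper open.
Joint ranges: [-163.93, 163.93], [-17.29, 119.83], [-79.2, 71.16], [3.27, 140.29], [-89.18, 269.18], [5.43, 117.66], [-154.24, 154.24]. Speed limits (degrees/s): [147.25, 147.25, 180, 180, 180, 180, 180].

INTERFACE

Orientations are given as [roll, pitch, yaw] about the fixed x, y, z axes, in that order (R = Rz(yaw) Ry(pitch) Rx(roll)).
In Python, from cell import env gives the robot as it stands.
- The arm moves only by the shell command python3 -m jog 'ROWS' [FORCE]. ROWS is JSON, a list of rows, each a list of 7 numbers: the shift along the tool's x, y, z in m, then the turn, a rotation vector about the tool's x, y, z in rad, then the finger opening in m, from 0 to 0.087. A call has 1 to 12 rows; each row shifts and turns the commanded pose from where the row before left it, along the tool's axes as they then stand; what a row does not reach is not made up. A row lasts 1/12 s, in which the tool goes at most 41.7 mm and 7.16 degrees, less where a joint would pass 70% of its speed; a pose out of reach is approached as far as the arm can. A call is refused whole if a number of a shift passes 0.0417 or a number of a turn 0.125, either way. A call with a gripper value outside its range is refused whole. The fingers move at their own pace and stop on an object; FORCE is the grip in N (left out, the last holds). Time passes only in rows, so rows that do not move let the fingers close. It gives the time, the measured TCP pose, the force, the opening and the grip force at its end, in the units of the state.
- env.get_obs(): the state, without advancing time (a new reading comes with each control period).
- env.read_camera(name): name is "side" or "top"; returns the picture (480x640x3 uint8, blue, green, red); there is no depth.
- env.get_calibration(name): a dict with "fov_y" (degrees; the focal length in pixels is half the picture's height over the tangent of half this angle, whatever the lens; pixels are square), "cx", "cy" (the principal point, pixels), "pose" (4x4, takes a point from camera to world coordinates). Camera axes: x right, y up, looking along -z (the intrinsics and any distortion apply to the point x, -y, -z); pixel columns grow to the right and rows downward; lengths in m; the calibration is good to about 2 mm. A picture is of the moment at which its call begins. get_calibration takes no time and is no camera call.
- env.sign_off(): hands the job in; it is judged then, once.
The state is a dict: "time_s": time; "qpos": joint angles; "joint_velocities": joint speeds; "effort": joint torques, N m; "tool_pos": TCP position; "tool_rot": TCP orientation; "force": force on the tool from outside, world axes, zero at the start; "wrist_torque": the same for the moment, N m; "grip_width": finger opening in m; "grasp_force": force on a finger pad.
Only numpy, scipy, OpenCV 4.12 (cv2) and the standard library are available. Lean on these libraries where they do the work, as an engineer would, in place of code of your own. Each camera call takes 0.05 s, during which the arm holds its last target. There are 200 camera calls.

TASK

Make this station's samples safe before the ship starts to roll: stand the two capped vials in the two raised vial wells of the sample carrier and the shorter of the two cream-capped jars in the deep well between them, then lower the hold-down bar over the carrier's two posts so that it lies flat across all three caps. Leave the two uncapped vials and the taller jar where they stand.

Things in the scene. Friction and masses are not known exactly. Their poses are not given: they have to be found in the camera images.
- carrier: Fixed carrier: three white round sleeves on a black base, 316 x 112 mm, in a row along its x; origin on the worktop under its middle. Heights over worktop. Jar well at x=0: 74 mm wide, floor 10, rim 44 mm. Vial wells at x=-78, +78 mm: 40 mm wide, floors 40, rims 65 mm; walls 4 mm. Posts at x=-130, +130 mm: 10 mm thick, tops 122 mm. The three caps end level at 98 mm. Fingers have room along its y.
- bar: Loose hold-down bar, 0.28 to 0.42 kg, lying flat: grey steel, 304 (x) x 44 (y) mm, top 14 mm above the origin, which is the centre of its rubber underside. Slots 24 x 24 mm at x=-130, +130 mm. Black bridge handle over its middle: 80 mm long (x), 14 mm wide (y), 34 to 48 mm above the origin, legs at x=-30, +30 mm. Same either way round. Home: origin 98 mm over the worktop, slots round the posts.
- vial_1: Sample vial with its ribbed white screw cap on: clear, 27 mm diameter, 58 mm tall over the cap, about 30 g. Origin at the centre of its underside, z up. Stands upright on the worktop. The two capped vials are alike and either may go in either vial well.
- vial_2: Sample vial with its ribbed white screw cap on: clear, 27 mm diameter, 58 mm tall over the cap, about 30 g. Origin at the centre of its underside, z up. Stands upright on the worktop. The two capped vials are alike and either may go in either vial well.
- jar_short: The shorter of two wide-neck white jars with cream screw caps: 60 mm diameter, 88 mm tall, 80 to 170 g. Origin at the centre of its underside, z up. Stands upright on the worktop. This one belongs in the carrier.
- jar_tall: The taller of the two cream-capped jars: 66 mm diameter, 103 mm tall. Origin at the centre of its underside. A look-alike: it is too tall for the bar to seat and stays where it stands.
- open_vial_1: Empty vial WITHOUT a cap: clear, 27 mm diameter body, narrower open threaded neck (21 mm), 54 mm tall. Origin at the centre of its underside. A look-alike: it stays where it stands.
- open_vial_2: Empty vial WITHOUT a cap: clear, 27 mm diameter body, narrower open threaded neck (21 mm), 54 mm tall. Origin at the centre of its underside. A look-alike: it stays where it stands.
There are look-alikes about, which are no part of the job. Leave any pink look-alike of the vial_2 alone. Leave any orange look-alike of the jar_short alone.

How it is judged:
By the outcome, as a careful person would: the job done as asked, in the order asked, and still so for the second after the job is handed in, with the robot touching nothing.
It also fails if it takes over 128 s, if anything falls off the work surface, if the arm or the gripper's body presses on something with over 40 N, if the wrist force passes 120 N, or if a joint passes its speed limit or range.

## Working session

There is one attempt and no reset: what is moved stays moved. The work goes in short steps, Python scripts to look and compute and a shell command to move; the robot and the scene stay as the last step left them, time stands still between calls to the robot, and variables do not carry over. Pictures are saved under pics/ and viewed, at most 14 in all, crops included, and the job is handed in when it is done.

```bash
mkdir -p pics; ls
cat > h.py <<'E'
import numpy as np, cv2
from cell import env
def cal(n):
    c=env.get_calibration(n); f=240/np.tan(np.radians(c['fov_y']/2)); return c,f,np.array(c['pose'])
def ray(n,u,v):
    c,f,P=cal(n)
    x=cv2.undistortPoints(np.array([[[u,v]]],float),np.array([[f,0,c['cx']],[0,f,c['cy']],[0,0,1]]),np.array(c.get('dist',np.zeros(5)),float))[0,0]
    d=P[:3,:3]@np.array([x[0],-x[1],-1]); return P[:3,3],d
def plane(n,u,v,z):
    o,d=ray(n,u,v); return o+d*(z-o[2])/d[2]
def proj(n,p):
    c,f,P=cal(n); q=P[:3,:3].T@(np.array(p)-P[:3,3]); return c['cx']+f*q[0]/-q[2], c['cy']+f*q[1]/q[2]
E
python3 - <<'E'
from h import *
for n in('top','side'):
    cv2.imwrite(f'pics/{n}0.png',env.read_camera(n)); print(env.get_calibration(n))
print(env.get_obs())
E
```

```text
pics
{'fov_y': 42.125353800852835, 'cx': 312.42012979073377, 'cy': 235.37078383645039, 'pose': array([[-0.01288456,  0.99711864, -0.07475567,  0.47731518],
       [-0.99958515, -0.01091829,  0.02665195,  0.01827236],
       [ 0.02575896,  0.07506805,  0.99684566,  1.23832772],
       [ 0.        ,  0.        ,  0.        ,  1.        ]])}
{'fov_y': 57.025920515639676, 'cx': 314.99478282213335, 'cy': 237.24525615316333, 'pose': array([[ 0.99995284, -0.00910771, -0.0033709 ,  0.5592865 ],
       [ 0.00203187,  0.5356266 , -0.8444525 , -0.7121391 ],
       [ 0.00949658,  0.84440583,  0.53561984,  0.49236852],
       [ 0.        ,  0.        ,  0.        ,  1.        ]])}
{'time_s': 0.1, 'qpos': array([73.8038277 , 18.4358243 , -4.01753512, 83.1677525 ,  1.2954803 ,
       78.53839794, -3.26210177]), 'joint_velocities': array([ 0.00519556, -0.10747157, -0.04316785, -0.15643303, -0.00796653,
        0.05506047, -0.0468557 ]), 'effort': array([-8.38312280e-04, -4.92569447e+01, -4.05902686e-01, -3.13399708e+01,
       -6.41118642e-02,  3.94990901e-02,  5.55266433e-05]), 'tool_pos': array([ 0.18991687, -0.62113514,  0.22156106]), 'tool_rot': array([-1.79903289e+02,  5.13878701e-03,  1.70056631e+01]), 'force': array([-0.0243101 ,  0.35469775, -0.58361492]), 'wrist_torque': array([-0.01614808,  0.0299769 , -0.00632336]), 'grasp_force': 0.0, 'grip_width': 0.08682571389178984}
```

View pics/top0.png

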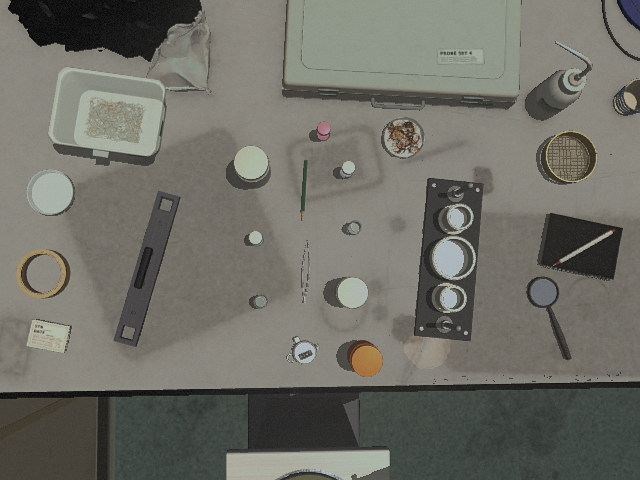

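View pics/side0.png

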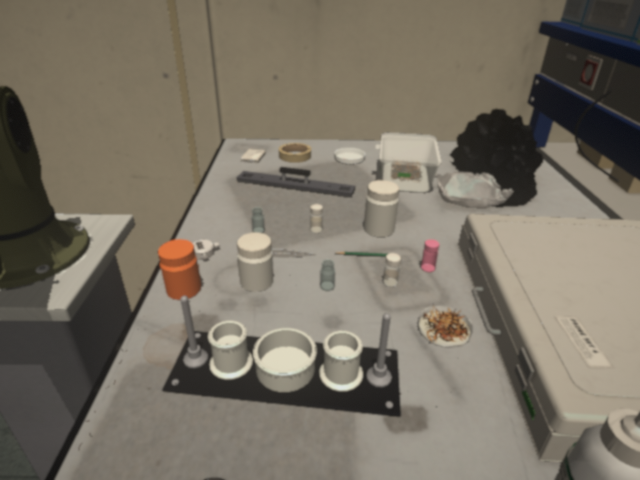

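Top view: the cream-capped jars are at (251,164) and (352,293). White-capped vials are at (348,169) and (256,238). Uncapped grey vials are at (353,228) and (260,301). The pink look-alike is at (323,130) and the orange one at (366,360). The carrier is around (449,258), and the bar runs from (168,201) to (128,332). Next I measure these and make one enlarged crop.

Run:
```python
from h import *
t=cv2.imread('pics/top0.png'); s=cv2.imread('pics/side0.png')
a=cv2.resize(t[110:320,215:385],None,fx=2.3,fy=2.3,interpolation=cv2.INTER_CUBIC)
b=cv2.resize(s[170:300,230:460],None,fx=1.7,fy=1.7,interpolation=cv2.INTER_CUBIC)
W=np.zeros((a.shape[0],a.shape[1]+b.shape[1],3),np.uint8); W[:,:a.shape[1]]=a; W[:b.shape[0],a.shape[1]:]=b
cv2.imwrite('pics/crop1.png',W); print(W.shape)
# bright low-sat caps
g=t.min(axis=2); m=(g>150).astype(np.uint8); 
for th in (150,185):
  n,l,st,ce=cv2.connectedComponentsWithStats((g>th).astype(np.uint8))
  for i in range(1,n):
    x,y,w,h,A=st[i]
    if 60<A<3000 and 200<x<480 and y>110: print(th,st[i],ce[i].round(1), t[int(ce[i][1]),int(ce[i][0])])
# jar heights: cap top centre must coincide in both views
for nm,u,v,zs in(('A',251,164,(.088,.103)),('B',352,293,(.088,.103))):
  for z in zs:
    p=plane('top',u,v,z); print(nm,z,p.round(4),np.round(proj('side',p),1),np.round(proj('side',[p[0],p[1],0]),1))
for nm,u,v,z in(('v',348,169,.058),('v',256,238,.058),('o',353,228,.054),('o',260,301,.054)):
    p=plane('top',u,v,z); print(nm,z,p.round(4),np.round(proj('side',p),1))
# dark bar
hsv=cv2.cvtColor(t,cv2.COLOR_BGR2HSV); m=((hsv[...,2]<85)).astype(np.uint8)
cs,_=cv2.findContours(m,cv2.RETR_EXTERNAL,cv2.CHAIN_APPROX_NONE)
for c in cs:
  if 800<cv2.contourArea(c)<20000: r=cv2.minAreaRect(c); print(np.round(r[0],1),np.round(r[1],1),round(r[2],1))
```

```text
(483, 782, 3)
150 [385 130  28  27 146] [394.5 146.8] [ 90 114 128]
150 [234 146  34  33 860] [250.6 162. ] [163 186 174]
150 [342 161  13  13 121] [348.2 166.9] [175 182 170]
150 [448 204  25  30 336] [458.  218.2] [186 182 172]
150 [249 231  13  13 126] [255.1 237.1] [170 181 170]
150 [ 433  237   43   43 1005] [450.4 257.9] [190 184 173]
150 [338 278  30  30 714] [352.4 292.3] [173 185 175]
150 [440 283  27  30 366] [450.9 297.7] [186 183 171]
150 [295 343  20  20 245] [304.3 351.8] [183 183 173]
A 0.088 [0.6982 0.1003 0.088 ] [381.9 192. ] [378.2 228.8]
A 0.103 [0.6953 0.0992 0.103 ] [381.2 185.6] [376.9 229.1]
B 0.088 [ 0.4563 -0.084   0.088 ] [252.6 239.7] [255.8 280.9]
B 0.103 [ 0.4566 -0.0827  0.103 ] [252.2 231.7] [256.  280.4]
v 0.058 [ 0.6927 -0.0832  0.058 ] [390.5 255.2]
v 0.058 [0.562  0.0937 0.058 ] [315.1 205.9]
o 0.054 [ 0.5794 -0.0912  0.054 ] [325.  259.2]
o 0.054 [0.443  0.0872 0.054 ] [257.3 208.6]
[547.2 319. ] [86.6 32.4] 79.7
[579.2 246.8] [79.3 55.4] 11.9
[146.9 268.5] [ 24.4 156.3] 16.4
[448. 259.] [ 57.6 159.2] 4.7
[548.   97.7] [35.5 50.8] 56.3
[384.2  89.9] [249.2  89.7] 23.0
[104.5  30.5] [ 61. 193.] 90.0
```

View pics/crop1.png

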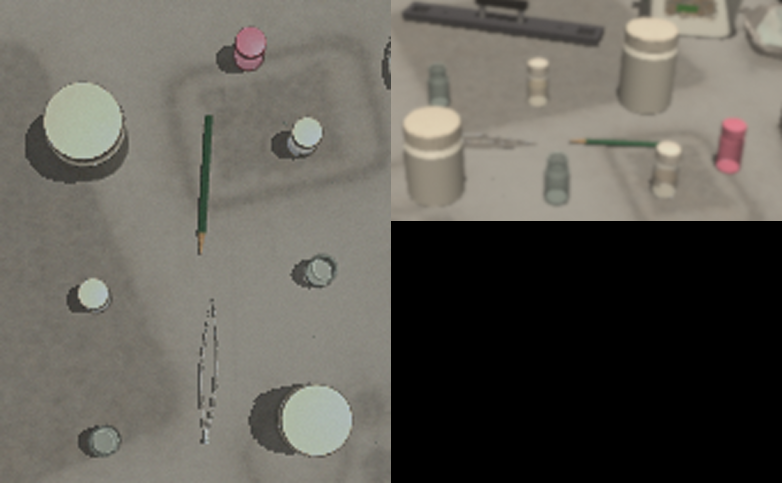

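The crop confirms it. The jar at (352,293) has a 30 px cap against 34 px for (251,164), and its side-view cap height fits 88 mm, so it is the short jar. The capped vials, with opaque white tops, are (348,167) and (255,237). The grey open-necked ones at (353,228) and (260,301) stay. Next I look closely at the carrier and bar.

Run:
```python
from h import *
t=cv2.imread('pics/top0.png'); s=cv2.imread('pics/side0.png')
a=cv2.resize(t[172:346,408:490],None,fx=3.4,fy=3.4,interpolation=cv2.INTER_CUBIC)
b=cv2.resize(s[290:415,160:405],None,fx=2,fy=2,interpolation=cv2.INTER_CUBIC)
W=np.zeros((592,a.shape[1]+b.shape[1],3),np.uint8); W[:a.shape[0],:a.shape[1]]=a; W[:b.shape[0],a.shape[1]:]=b
c=cv2.resize(t[185:350,105:190],None,fx=2,fy=2); W[255:255+330,a.shape[1]:a.shape[1]+170]=c
cv2.imwrite('pics/crop2.png',W); print(W.shape,a.shape)
```

```text
(592, 769, 3) (592, 279, 3)
```

View pics/crop2.png

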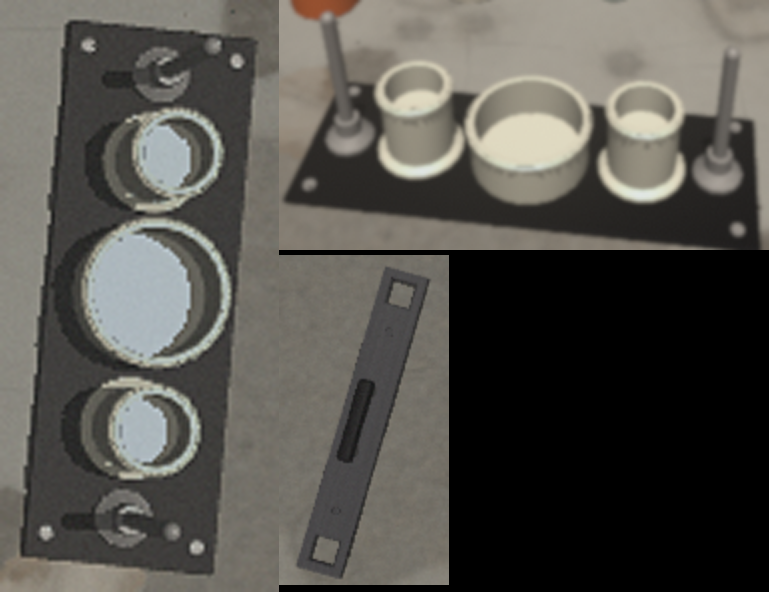

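Carrier crop, top-view pixels: post tops at (470,185) and (459,328.5). Rim centres are at (460,217), (454,258) and (453.6,298.5). The side view shows the post tops at (184.5,298.5) and (386,316). The bar slots and handle are clear.

Run:
```python
from h import *
t=cv2.imread('pics/top0.png')
def tri(a,b):
    (o1,d1),(o2,d2)=ray('top',*a),ray('side',*b)
    k=np.linalg.lstsq(np.c_[d1,-d2],o2-o1,rcond=None)[0]; p,q=o1+k[0]*d1,o2+k[1]*d2
    return (p+q)/2,np.linalg.norm(p-q)
P=[];
for a,b in(((470.4,185.2),(386,316)),((458.9,328.5),(184.5,298.5))):
    p,e=tri(a,b); print('post tri',p.round(4),e.round(4)); P.append(plane('top',*a,.122)); print(P[-1].round(4), plane('side',*b,.122).round(4))
d=P[0]-P[1]; print('posts mid',((P[0]+P[1])/2).round(4),'len',np.linalg.norm(d),'yaw',np.degrees(np.arctan2(d[1],d[0])))
R=[plane('top',*a,z) for a,z in(((460.1,216.7),.065),((453.9,258.2),.044),((453.6,298.5),.065))]
for r in R: print('rim',r.round(4))
d=R[0]-R[2]; print(np.linalg.norm(d),'yaw',np.degrees(np.arctan2(d[1],d[0])),((R[0]+R[2])/2).round(4))
x0,y0=408,172
C=[plane('top',x0+u/3.4,y0+v/3.4,.006) for u,v in((67,22),(257,40),(214,574),(23,556))]
print('base',np.mean(C,0).round(4),[np.linalg.norm(C[i]-C[i-1]).round(4) for i in range(4)])
d=C[0]-C[3];print(np.degrees(np.arctan2(d[1],d[0])))
# bar corners
m=(cv2.cvtColor(t,cv2.COLOR_BGR2HSV)[...,2]<85).astype(np.uint8)
for c in cv2.findContours(m,cv2.RETR_EXTERNAL,cv2.CHAIN_APPROX_NONE)[0]:
  r=cv2.minAreaRect(c)
  if abs(r[0][0]-146.9)<2 and abs(r[0][1]-268)<2: B=cv2.boxPoints(r)
B=[plane('top',*p,.012) for p in B]; print('bar',np.mean(B,0).round(4),[np.linalg.norm(B[i]-B[i-1]).round(4) for i in range(4)])
for i in (0,1): d=B[i+1]-B[i]; print(np.degrees(np.arctan2(d[1],d[0])).round(2))
S=[plane('top',*p,.014) for p in((105+122/2,185+39/2),(105+45/2,185+295/2))]; d=S[0]-S[1]
print('slots',((S[0]+S[1])/2).round(4),np.linalg.norm(d),np.degrees(np.arctan2(d[1],d[0])))
print('handle',plane('top',105+77/2,185+166/2,.048))
# jar short and vials triangulated from cap tops (bodies)
for n,a,z in(('jar',(352.2,292.3),.088),('v1',(348,167),.058),('v2',(255,237),.058)): print(n,plane('top',*a,z).round(4))
```

```text
post tri [ 0.6501 -0.3017  0.1173] 0.0001
[ 0.6494 -0.3003  0.122 ] [ 0.6489 -0.3068  0.122 ]
post tri [ 0.3919 -0.2722  0.1176] 0.0022
[ 0.3912 -0.2714  0.122 ] [ 0.395  -0.2773  0.122 ]
posts mid [ 0.5203 -0.2859  0.122 ] len 0.2598489807734034 yaw -6.405011106328602
rim [ 0.5979 -0.2949  0.065 ]
rim [ 0.5197 -0.286   0.044 ]
rim [ 0.443  -0.2778  0.065 ]
0.15578869360408412 yaw -6.304900176955082 [ 0.5205 -0.2864  0.065 ]
base [ 0.5198 -0.2865  0.006 ] [np.float64(0.3137), np.float64(0.1133), np.float64(0.3142), np.float64(0.1116)]
-6.218972941021332
bar [0.5095 0.3092 0.012 ] [np.float64(0.0471), np.float64(0.3033), np.float64(0.048), np.float64(0.3033)]
-15.96
-107.12
slots [0.5089 0.3092 0.014 ] 0.25886431931714976 -16.34393079848014
handle [0.50807275 0.30750103 0.048     ]
jar [ 0.4576 -0.0844  0.088 ]
v1 [ 0.6966 -0.0833  0.058 ]
v2 [0.5639 0.0956 0.058 ]
```

```bash
cat > d.py <<'E'
# usage: python3 d.py x y z yaw -> shift in tool axes (after turning to yaw), turn needed
import sys,numpy as np
from cell import env
from scipy.spatial.transform import Rotation as R
x,y,z,yaw=map(float,sys.argv[1:5]); o=env.get_obs()
G=R.from_euler('xyz',[180,0,yaw],degrees=True); C=R.from_euler('xyz',o['tool_rot'],degrees=True)
e=np.array([x,y,z])-o['tool_pos']
print('t',round(o['time_s'],2),'tcp',o['tool_pos'].round(4),o['tool_rot'].round(2),'w',round(o['grip_width'],4),'F',o['force'].round(1),'g',round(o['grasp_force'],1))
print('shift tool(now)',C.inv().apply(e).round(4),'tool(goal)',G.inv().apply(e).round(4),'turn',(C.inv()*G).as_rotvec().round(4))
E
python3 -m jog '[[0,0,-0.01,0,0,0.102,0.05],[0,0,-0.01,0,0,0.102,0.05],[0,0,0,0,0,0.102,0.05],[0,0,0,0,0,0.101,0.05],[0,0,0,0,0,0,0.05]]'; python3 d.py 0.695 -0.083 0.15 -6.3
```

```text
time_s: 0.52
tool_pos: [0.19, -0.6215, 0.2422]
tool_rot: [-180.0, 0.0, -6.5]
force: [-0.7, 0.1, -0.7]
grip_width: 0.0612
grasp_force: 0.0
t 0.52 tcp [ 0.19   -0.6215  0.2422] [-1.7998e+02  2.0000e-02 -6.4600e+00] w 0.0612 F [-0.7  0.1 -0.7] g 0.0
shift tool(now) [ 0.4412 -0.5918  0.0923] tool(goal) [ 0.4429 -0.5906  0.0922] turn [-0.0004  0.0004 -0.0028]
```

```bash
python3 -m jog '[[0.022,-0.0295,0,0,0,0,0.05],[0.022,-0.0295,0,0,0,0,0.05],[0.022,-0.0295,0,0,0,0,0.05],[0.022,-0.0295,0,0,0,0,0.05],[0.022,-0.0295,0,0,0,0,0.05],[0.022,-0.0295,0,0,0,0,0.05],[0.022,-0.0295,0,0,0,0,0.05],[0.022,-0.0295,0,0,0,0,0.05],[0.022,-0.0295,0,0,0,0,0.05],[0.022,-0.0295,0,0,0,0,0.05]]'; python3 d.py 0.695 -0.083 0.15 -6.3
```

```text
time_s: 1.35
tool_pos: [0.4419, -0.3509, 0.2423]
tool_rot: [180.0, 0.0, -6.1]
force: [0.7, -1.5, 0.9]
grip_width: 0.05
grasp_force: 0.0
t 1.35 tcp [ 0.4419 -0.3509  0.2423] [ 1.80e+02  3.00e-02 -6.14e+00] w 0.05 F [ 0.7 -1.5  0.9] g 0.0
shift tool(now) [ 0.223  -0.2935  0.0922] tool(goal) [ 0.2222 -0.2941  0.0923] turn [0.     0.0004 0.0029]
```

```bash
python3 -m jog '[[0.022,-0.0292,0,0,0,0,0.05],[0.022,-0.0292,0,0,0,0,0.05],[0.022,-0.0292,0,0,0,0,0.05],[0.022,-0.0292,0.01,0,0,0,0.05],[0.022,-0.0292,0.01,0,0,0,0.05],[0.022,-0.0292,0.01,0,0,0,0.05],[0.022,-0.0292,0.01,0,0,0,0.05],[0.022,-0.0292,0.01,0,0,0,0.05],[0.022,-0.0292,0.01,0,0,0,0.05],[0.022,-0.0292,0.01,0,0,0,0.05],[0,0,0.01,0,0,0,0.05],[0,0,0.01,0,0,0,0.05]]'; python3 d.py 0.695 -0.083 0.09 -6.3
python3 - <<'E'
from h import *
for n in('top','side'): cv2.imwrite(f'pics/{n}1.png',env.read_camera(n))
a=cv2.imread('pics/top1.png')[90:250,280:420]; b=cv2.imread('pics/side1.png')[150:310,320:480]
cv2.imwrite('pics/c3.png',cv2.resize(np.hstack([a,b]),None,fx=2.6,fy=2.6))
E
```

```text
time_s: 2.35
tool_pos: [0.6925, -0.0826, 0.1507]
tool_rot: [-179.9, 0.1, -5.9]
force: [-0.7, -1.0, 0.0]
grip_width: 0.0498
grasp_force: 0.0
t 2.35 tcp [ 0.6925 -0.0826  0.1507] [-1.7988e+02  9.0000e-02 -5.8600e+00] w 0.0498 F [-0.7 -1.   0. ] g 0.0
shift tool(now) [0.0027 0.0003 0.0607] tool(goal) [0.0026 0.0001 0.0607] turn [-0.0021  0.0016  0.0077]
```

View pics/c3.png

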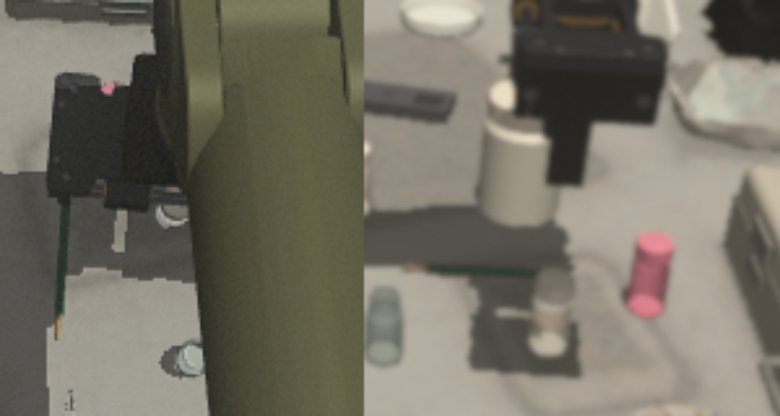

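Run:
```python
from h import *
print('tcp',proj('side',[.6925,-.0826,.1507]),'near finger',proj('side',[.692-.003,-.0826-.03,.1507]))
for p in([.695,-.083,.058],[.6927,-.083,.058],[.695,-.083,0]): print(proj('side',p))
s=cv2.imread('pics/side0.png'); hsv=cv2.cvtColor(s,cv2.COLOR_BGR2HSV)
g=s.min(axis=2)
for v in range(252,288,2): print(v,g[v,376:412:2])
```

```text
tcp (np.float64(396.0789777093606), np.float64(207.91239916332162)) near finger (np.float64(396.7778068360491), np.float64(217.10657820855226))
(np.float64(391.7825596091073), np.float64(255.18260428012056))
(np.float64(390.45408357587655), np.float64(255.17067917193592))
(np.float64(388.4777687465526), np.float64(281.6824342445799))
252 [107 109 110 114 119 121 131 143 148 145 141 137 135 134 134 133 132 128]
254 [ 68  72  74  78  81 108 158 178 181 178 171 153 137 131 131 132 132 132]
256 [ 95  94  88  84  84 136 184 189 189 189 188 179 146 125 122 124 127 129]
258 [129 128 123 120 115 127 176 190 193 193 193 187 151 125 124 123 122 127]
260 [123 122 124 123 115 100 133 162 178 184 181 165 129 123 124 122 119 122]
262 [120 119 121 120 115 101 107 119 134 142 139 126 111 118 122 121 122 124]
264 [120 120 120 120 118 112 110 116 123 126 123 116 114 119 123 121 122 123]
266 [122 120 120 121 116 122 127 124 126 123 123 118 121 121 123 122 122 123]
268 [123 121 120 119 108 117 133 139 138 135 127 115 116 118 119 121 122 124]
270 [124 122 119 116 101 107 114 121 122 120 114 105 113 118 118 119 120 121]
272 [122 121 118 114  93 101 111 114 113 109 101 101 113 115 118 120 119 117]
274 [122 119 119 107  85  97 109 113 113 107  98 101 115 117 120 120 119 118]
276 [122 119 114  87  83  98 108 116 114 106  95 100 115 119 121 120 121 121]
278 [123 121 117  93  93 108 126 139 134 118  97 103 116 120 121 121 122 122]
280 [128 122 117  98 117 131 138 146 146 141 120 111 118 119 119 122 122 120]
282 [131 127 122 108 120 140 143 146 146 145 137 121 120 119 121 123 122 120]
284 [132 132 128 119 116 135 142 144 144 145 131 120 120 119 121 122 123 121]
286 [132 132 129 123 116 116 126 127 126 129 123 119 119 120 120 120 122 122]
```

```bash
python3 -m jog '[[0.0035,0,0.02,0,0,0.007,0.05],[0,0,0.03,0,0,0,0.05],[0,0,0.03,0,0,0,0.05],[0,0,0.025,0,0,0,0.05],[0,0,0.0157,0,0,0,0.05],[0,0,0,0,0,0,0.05],[0,0,0,0,0,0,0.02],[0,0,0,0,0,0,0.02],[0,0,0,0,0,0,0.02],[0,0,0,0,0,0,0.02],[0,0,0,0,0,0,0.02],[0,0,0,0,0,0,0.02]]' 15; python3 d.py 0.5978 -0.2949 0.20 -6.3
```

```text
time_s: 3.45
tool_pos: [0.6966, -0.0871, 0.0335]
tool_rot: [180.0, -0.2, -6.7]
force: [-0.3, 0.1, 4.1]
grip_width: 0.026
grasp_force: 14.9
t 3.45 tcp [ 0.6966 -0.0871  0.0335] [ 1.7998e+02 -1.6000e-01 -6.7100e+00] w 0.026 F [-0.3  0.1  4.1] g 14.9
shift tool(now) [-0.0734  0.218  -0.1666] tool(goal) [-0.0754  0.2174 -0.1665] turn [ 0.0004 -0.0028 -0.0071]
```

```bash
python3 -m jog '[[0,0,-0.02,0,0,0,0.02],[0,0,-0.035,0,0,0,0.02],[0,0,-0.035,0,0,0,0.02],[0,0,-0.03,0,0,0,0.02],[0,0,-0.03,0,0,0,0.02],[0,0,-0.017,0,0,0,0.02],[-0.015,0.036,0,0,0,0,0.02],[-0.015,0.036,0,0,0,0,0.02],[-0.015,0.036,0,0,0,0,0.02],[-0.015,0.036,0,0,0,0,0.02],[-0.014,0.036,0,0,0,0,0.02],[0,0.0365,0,0,0,0,0.02]]'; python3 d.py 0.5978 -0.2949 0.12 -6.3
```

```text
time_s: 4.45
tool_pos: [0.5939, -0.295, 0.1996]
tool_rot: [179.9, 0.1, -6.7]
force: [1.2, -0.3, 0.1]
grip_width: 0.0263
grasp_force: 14.9
t 4.45 tcp [ 0.5939 -0.295   0.1996] [ 1.7993e+02  8.0000e-02 -6.7500e+00] w 0.0263 F [ 1.2 -0.3  0.1] g 14.9
shift tool(now) [ 0.004  -0.0006  0.0796] tool(goal) [ 0.0039 -0.0005  0.0796] turn [ 0.0012  0.0013 -0.0078]
```

```bash
python3 -m jog '[[0.0035,0,0.02,0,0,-0.007,0.02],[0,0,0.03,0,0,0,0.02],[0,0,0.02,0,0,0,0.02],[0,0,0,0,0,0,0.02],[0,0,0,0,0,0,0.02],[0,0,0,0,0,0,0.02]]'; python3 d.py 0.5978 -0.2949 0.0735 -6.3
python3 - <<'E'
from h import *
for n in('top','side'): cv2.imwrite(f'pics/{n}2.png',env.read_camera(n))
a=cv2.imread('pics/top2.png')[170:350,400:500]; b=cv2.imread('pics/side2.png')[230:410,170:420]
cv2.imwrite('pics/c4.png',cv2.resize(np.hstack([a,b]),None,fx=2.2,fy=2.2))
E
```

```text
time_s: 4.95
tool_pos: [0.601, -0.2938, 0.1305]
tool_rot: [180.0, -0.1, -6.3]
force: [0.4, -0.4, -0.2]
grip_width: 0.0258
grasp_force: 14.9
t 4.95 tcp [ 0.601  -0.2938  0.1305] [ 1.7996e+02 -1.1000e-01 -6.2900e+00] w 0.0258 F [ 0.4 -0.4 -0.2] g 14.9
shift tool(now) [-0.0032  0.0014  0.0569] tool(goal) [-0.0031  0.0015  0.057 ] turn [ 0.0007 -0.002   0.0002]
```

View pics/c4.png

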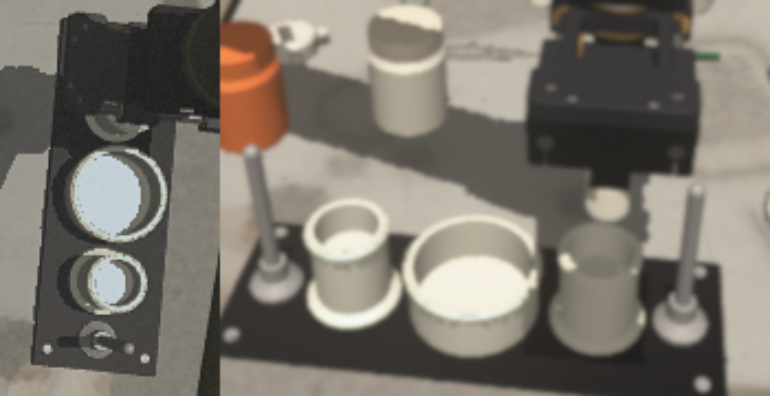

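The held vial hangs at about (607,205) in the crop, just above the right well, whose rim is at (600,238). It sits slightly to +x, which matches the measured 3 mm error, so I correct that and lower it.

```bash
python3 -m jog '[[-0.003,0.0014,0.01,0,0,0,0.02],[0,0,0.015,0,0,0,0.02],[0,0,0.012,0,0,0,0.02],[0,0,0.008,0,0,0,0.02],[0,0,0.006,0,0,0,0.02],[0,0,0.003,0,0,0,0.02],[0,0,0,0,0,0,0.02],[0,0,0,0,0,0,0.02]]'; python3 d.py 0.5978 -0.2949 0.0735 -6.3
```

```text
time_s: 5.72
tool_pos: [0.5973, -0.2948, 0.0752]
tool_rot: [180.0, -0.0, -6.3]
force: [0.3, -0.3, -0.1]
grip_width: 0.0258
grasp_force: 14.9
t 5.72 tcp [ 0.5973 -0.2948  0.0752] [ 1.7999e+02 -3.0000e-02 -6.3100e+00] w 0.0258 F [ 0.3 -0.3 -0.1] g 14.9
shift tool(now) [0.0005 0.     0.0017] tool(goal) [0.0005 0.     0.0017] turn [ 0.0002 -0.0005 -0.0001]
```

```bash
python3 -m jog '[[0,0,0.0015,0,0,0,0.02],[0,0,0.001,0,0,0,0.02],[0,0,0,0,0,0,0.02],[0,0,0,0,0,0,0.05],[0,0,0,0,0,0,0.05],[0,0,0,0,0,0,0.05],[0,0,0,0,0,0,0.05],[0,0,0,0,0,0,0.05],[0,0,-0.02,0,0,0,0.05],[0,0,-0.035,0,0,0,0.05],[0,0,-0.035,0,0,0,0.05],[0,0,-0.035,0,0,0,0.05]]'; python3 d.py 0.563 0.0945 0.20 -6.3
```

```text
time_s: 6.72
tool_pos: [0.5965, -0.2946, 0.1982]
tool_rot: [-180.0, 0.1, -6.3]
force: [0.8, -0.6, -1.4]
grip_width: 0.0498
grasp_force: 0.0
t 6.72 tcp [ 0.5965 -0.2946  0.1982] [-1.7998e+02  7.0000e-02 -6.3100e+00] w 0.0498 F [ 0.8 -0.6 -1.4] g 0.0
shift tool(now) [-0.076  -0.383  -0.0015] tool(goal) [-0.076  -0.383  -0.0018] turn [-0.0004  0.0012 -0.0002]
```

```bash
python3 -m jog '[[-0.007,-0.0348,0,0,0,0,0.05],[-0.007,-0.0348,0,0,0,0,0.05],[-0.007,-0.0348,0,0,0,0,0.05],[-0.007,-0.0348,0,0,0,0,0.05],[-0.007,-0.0348,0,0,0,0,0.05],[-0.007,-0.0348,0,0,0,0,0.05],[-0.007,-0.0348,0,0,0,0,0.05],[-0.007,-0.0348,0,0,0,0,0.05],[-0.007,-0.0348,0,0,0,0,0.05],[-0.007,-0.0348,0.02,0,0,0,0.05],[-0.006,-0.035,0.03,0,0,0,0.05],[0,0,0,0,0,0,0.05]]'; python3 -m jog '[[0,0,0,0,0,0,0.05],[0,0,0,0,0,0,0.05]]'; python3 d.py 0.563 0.0945 0.032 -6.3
```

```text
time_s: 7.72
tool_pos: [0.5591, 0.0992, 0.1463]
tool_rot: [-179.8, 0.4, -5.7]
force: [-0.7, 0.6, -1.6]
grip_width: 0.0499
grasp_force: 0.0
time_s: 7.88
tool_pos: [0.5639, 0.0899, 0.1504]
tool_rot: [180.0, 0.0, -6.3]
force: [-0.1, 0.2, 0.4]
grip_width: 0.0495
grasp_force: 0.0
t 7.88 tcp [0.5639 0.0899 0.1504] [179.95   0.    -6.32] w 0.0495 F [-0.1  0.2  0.4] g 0.0
shift tool(now) [-0.0014 -0.0046  0.1184] tool(goal) [-0.0014 -0.0045  0.1184] turn [ 0.0009  0.     -0.0003]
```

```bash
python3 -m jog '[[0,0,0.02,0,0,0,0.05],[0,0,0.02,0,0,0,0.05],[0,0,0.01,0,0,0,0.05],[0,0,0,0,0,0,0.05],[0,0,0,0,0,0,0.05],[0,0,0,0,0,0,0.05],[0,0,0,0,0,0,0.05]]'; python3 d.py 0.563 0.0945 0.032 -6.3
```

```text
time_s: 8.47
tool_pos: [0.5649, 0.0904, 0.1019]
tool_rot: [-180.0, -0.1, -6.3]
force: [-0.1, -0.6, 0.1]
grip_width: 0.05
grasp_force: 0.0
t 8.47 tcp [0.5649 0.0904 0.1019] [-1.7998e+02 -1.3000e-01 -6.3500e+00] w 0.05 F [-0.1 -0.6  0.1] g 0.0
shift tool(now) [-0.0025 -0.0038  0.0698] tool(goal) [-0.0023 -0.0038  0.0699] turn [-0.0003 -0.0023 -0.0008]
```

```bash
python3 -m jog '[[-0.001,-0.004,0,0,0,0,0.05],[0,0,0.02,0,0,0,0.05],[0,0,0.025,0,0,0,0.05],[0,0,0.017,0,0,0,0.05],[0,0,0.008,0,0,0,0.05],[0,0,0,0,0,0,0.05],[0,0,0,0,0,0,0.05],[0,0,0,0,0,0,0.02],[0,0,0,0,0,0,0.02],[0,0,0,0,0,0,0.02],[0,0,0,0,0,0,0.02],[0,0,0,0,0,0,0.02]]' 15; python3 d.py 0.4428 -0.2777 0.20 -6.3
```

```text
time_s: 9.47
tool_pos: [0.5635, 0.0947, 0.0309]
tool_rot: [-180.0, -0.0, -6.3]
force: [0.3, -0.5, 0.9]
grip_width: 0.0262
grasp_force: 14.8
t 9.47 tcp [0.5635 0.0947 0.0309] [-1.80e+02 -5.00e-02 -6.32e+00] w 0.0262 F [ 0.3 -0.5  0.9] g 14.8
shift tool(now) [-0.0789  0.3834 -0.1692] tool(goal) [-0.0791  0.3834 -0.1691] turn [-0.0001 -0.0008 -0.0003]
```

```bash
python3 -m jog '[[0,0,-0.02,0,0,0,0.02],[0,0,-0.035,0,0,0,0.02],[0,0,-0.04,0,0,0,0.02],[0,0,-0.04,0,0,0,0.02],[0,0,-0.034,0,0,0,0.02],[-0.008,0.03,0,0,0,0,0.02],[-0.008,0.036,0,0,0,0,0.02],[-0.008,0.036,0,0,0,0,0.02],[-0.008,0.036,0,0,0,0,0.02],[-0.008,0.036,0,0,0,0,0.02],[-0.008,0.036,0,0,0,0,0.02],[-0.008,0.036,0,0,0,0,0.02]]'; python3 -m jog '[[-0.008,0.036,0,0,0,0,0.02],[-0.008,0.036,0,0,0,0,0.02],[-0.007,0.036,0,0,0,0,0.02],[0,0.0295,0,0,0,0,0.02],[0,0,0.02,0,0,0,0.02],[0,0,0.03,0,0,0,0.02],[0,0,0.02,0,0,0,0.02],[0,0,0,0,0,0,0.02],[0,0,0,0,0,0,0.02],[0,0,0,0,0,0,0.02]]';python3 d.py 0.4428 -0.2777 0.0715 -6.3
```

```text
time_s: 10.47
tool_pos: [0.4796, -0.1452, 0.1998]
tool_rot: [180.0, -0.0, -6.3]
force: [0.1, -0.2, 0.2]
grip_width: 0.0262
grasp_force: 14.7
time_s: 11.3
tool_pos: [0.4434, -0.2781, 0.1309]
tool_rot: [179.9, -0.1, -6.3]
force: [1.0, -0.8, 0.2]
grip_width: 0.0261
grasp_force: 14.7
t 11.3 tcp [ 0.4434 -0.2781  0.1309] [ 1.7995e+02 -1.1000e-01 -6.2900e+00] w 0.0261 F [ 1.  -0.8  0.2] g 14.7
shift tool(now) [-0.0008 -0.0004  0.0594] tool(goal) [-0.0007 -0.0003  0.0594] turn [ 0.0009 -0.0018  0.0001]
```

```bash
python3 -m jog '[[0,0,0.01,0,0,0,0.02],[0,0,0.015,0,0,0,0.02],[0,0,0.015,0,0,0,0.02],[0,0,0.01,0,0,0,0.02],[0,0,0.005,0,0,0,0.02],[0,0,0.0035,0,0,0,0.02],[0,0,0.001,0,0,0,0.02],[0,0,0,0,0,0,0.02],[0,0,0,0,0,0,0.02]]';python3 d.py 0.4428 -0.2777 0.0715 -6.3; python3 -m jog '[[0,0,0,0,0,0,0.05],[0,0,0,0,0,0,0.05],[0,0,0,0,0,0,0.05],[0,0,0,0,0,0,0.05],[0,0,0,0,0,0,0.05],[0,0,-0.02,0,0,0,0.05],[0,0,-0.035,0,0,0,0.05],[0,0,-0.035,0,0,0,0.087],[0,0,-0.035,0,0,0,0.087]]'; python3 d.py 0.457 -0.0844 0.2 -6.3
```

```text
time_s: 12.05
tool_pos: [0.4432, -0.2782, 0.0707]
tool_rot: [180.0, -0.1, -6.3]
force: [0.3, 1.5, 1.0]
grip_width: 0.0258
grasp_force: 14.9
t 12.05 tcp [ 0.4432 -0.2782  0.0707] [ 1.7995e+02 -8.0000e-02 -6.3100e+00] w 0.0258 F [0.3 1.5 1. ] g 14.9
shift tool(now) [-0.0004 -0.0004 -0.0008] tool(goal) [-0.0004 -0.0004 -0.0008] turn [ 0.0009 -0.0015 -0.0001]
time_s: 12.8
tool_pos: [0.4421, -0.2775, 0.1961]
tool_rot: [-180.0, 0.0, -6.3]
force: [1.0, -0.8, -0.2]
grip_width: 0.0568
grasp_force: 0.0
t 12.8 tcp [ 0.4421 -0.2775  0.1961] [-1.7998e+02  4.0000e-02 -6.3100e+00] w 0.0568 F [ 1.  -0.8 -0.2] g 0.0
shift tool(now) [-0.0064 -0.1936 -0.0038] tool(goal) [-0.0064 -0.1936 -0.0039] turn [-0.0004  0.0008 -0.0001]
```

```bash
python3 -m jog '[[-0.001,-0.032,0,0,0,0,0.087],[-0.001,-0.0325,0,0,0,0,0.087],[-0.001,-0.0325,0,0,0,0,0.087],[-0.001,-0.0325,0,0,0,0,0.087],[-0.001,-0.032,0,0,0,0,0.087],[-0.0014,-0.032,0,0,0,0,0.087],[0,0,0.03,0,0,0,0.087],[0,0,0.03,0,0,0,0.087],[0,0,0,0,0,0,0.087],[0,0,0,0,0,0,0.087],[0,0,0,0,0,0,0.087],[0,0,0,0,0,0,0.087]]'; python3 d.py 0.457 -0.0844 0.043 -6.3
python3 - <<'E'
from h import *
for n in('top','side'): cv2.imwrite(f'pics/{n}3.png',env.read_camera(n))
b=cv2.imread('pics/side3.png')[190:410,150:420]
cv2.imwrite('pics/c5.png',cv2.resize(b,None,fx=2.6,fy=2.6))
E
```

```text
time_s: 13.8
tool_pos: [0.4587, -0.0854, 0.1368]
tool_rot: [180.0, -0.2, -6.4]
force: [0.7, 0.1, 0.1]
grip_width: 0.087
grasp_force: 0.0
t 13.8 tcp [ 0.4587 -0.0854  0.1368] [ 1.7998e+02 -1.7000e-01 -6.3600e+00] w 0.087 F [0.7 0.1 0.1] g 0.0
shift tool(now) [-0.0021 -0.0008  0.0937] tool(goal) [-0.0018 -0.0008  0.0938] turn [ 0.0004 -0.0029 -0.0011]
```

View pics/c5.png

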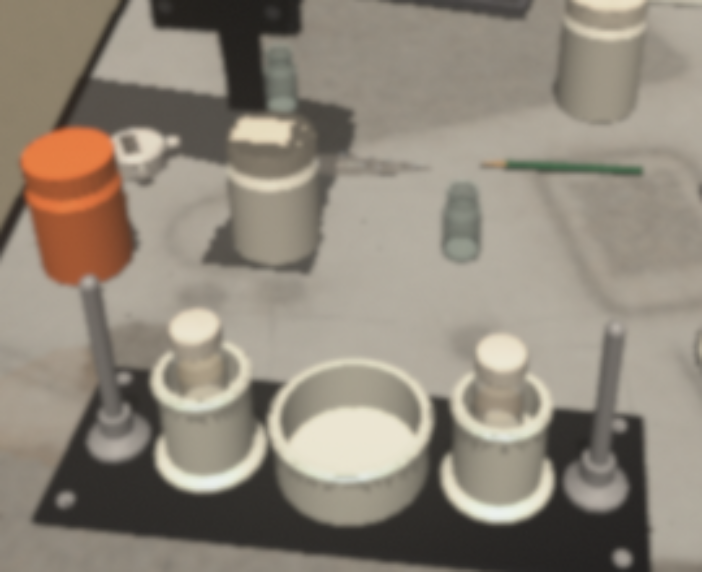

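Run:
```python
from h import *
print('finger obs (%.1f,%.1f)'%(150+247/2.6,190+108/2.6), proj('side',[.4587-.006,-.0854-.05,.1368]), 'cap',proj('side',[.457,-.0844,.088]),proj('side',[.457,-.0844,.0]))
```

```text
finger obs (245.0,231.5) (np.float64(244.01710127610596), np.float64(230.95339421308003)) cap (np.float64(252.93221699133866), np.float64(239.7821740632221)) (np.float64(256.1536108640652), np.float64(281.0041997520233))
```

Both capped vials stand upright in their wells. The gripper is centred over the short jar: finger at (245,231), cap at (255,240), both as predicted.

```bash
python3 -m jog '[[-0.0005,-0.0007,0.02,0,0,0,0.087],[0,0,0.025,0,0,0,0.087],[0,0,0.025,0,0,0,0.087],[0,0,0.016,0,0,0,0.087],[0,0,0.007,0,0,0,0.087],[0,0,0,0,0,0,0.087],[0,0,0,0,0,0,0.087],[0,0,0,0,0,0,0.05],[0,0,0,0,0,0,0.05],[0,0,0,0,0,0,0.05],[0,0,0,0,0,0,0.05],[0,0,0,0,0,0,0.05]]' 25; python3 d.py 0.5203 -0.2863 0.20 -6.3
```

```text
time_s: 14.9
tool_pos: [0.4573, -0.0841, 0.0424]
tool_rot: [180.0, -0.0, -6.3]
force: [0.2, -0.0, 0.4]
grip_width: 0.0617
grasp_force: 0.0
t 14.9 tcp [ 0.4573 -0.0841  0.0424] [ 1.7998e+02 -4.0000e-02 -6.3100e+00] w 0.0617 F [ 0.2 -0.   0.4] g 0.0
shift tool(now) [ 0.085   0.1941 -0.1575] tool(goal) [ 0.0848  0.194  -0.1576] turn [ 0.0003 -0.0008 -0.0002]
```

```bash
python3 -m jog '[[0,0,0,0,0,0,0.05],[0,0,0,0,0,0,0.05],[0,0,0,0,0,0,0.05],[0,0,-0.015,0,0,0,0.05],[0,0,-0.03,0,0,0,0.05],[0,0,-0.04,0,0,0,0.05],[0,0,-0.04,0,0,0,0.05],[0,0,-0.033,0,0,0,0.05]]'; python3 d.py 0.5203 -0.2863 0.20 -6.3
```

```text
time_s: 15.57
tool_pos: [0.4571, -0.0838, 0.2022]
tool_rot: [180.0, -0.1, -6.3]
force: [0.7, -1.2, -0.6]
grip_width: 0.0588
grasp_force: 25.0
t 15.57 tcp [ 0.4571 -0.0838  0.2022] [ 1.7999e+02 -6.0000e-02 -6.2900e+00] w 0.0588 F [ 0.7 -1.2 -0.6] g 25.0
shift tool(now) [0.085  0.1943 0.0024] tool(goal) [0.0851 0.1943 0.0022] turn [ 0.0002 -0.0011  0.0001]
```

```bash
python3 -m jog '[[0.012,0.0275,0,0,0,0,0.05],[0.0121,0.0278,0,0,0,0,0.05],[0.0122,0.0278,0,0,0,0,0.05],[0.0122,0.0278,0,0,0,0,0.05],[0.0122,0.0278,0,0,0,0,0.05],[0.0122,0.0278,0,0,0,0,0.05],[0.012,0.0275,0,0,0,0,0.05],[0,0,0.03,0,0,0,0.05],[0,0,0.03,0,0,0,0.05],[0,0,0.02,0,0,0,0.05],[0,0,0,0,0,0,0.05],[0,0,0,0,0,0,0.05]]'; python3 -m jog '[[0,0,0,0,0,0,0.05],[0,0,0,0,0,0,0.05]]'; python3 d.py 0.5203 -0.2863 0.0535 -6.3
python3 - <<'E'
from h import *
cv2.imwrite('pics/side4.png',env.read_camera('side'))
b=cv2.imread('pics/side4.png')[220:410,150:420]
cv2.imwrite('pics/c6.png',cv2.resize(b,None,fx=2.6,fy=2.6))
E
```

```text
time_s: 16.57
tool_pos: [0.5191, -0.2856, 0.1186]
tool_rot: [-179.9, 0.2, -6.3]
force: [-0.6, 0.2, -0.5]
grip_width: 0.0586
grasp_force: 25.0
time_s: 16.73
tool_pos: [0.5214, -0.2867, 0.122]
tool_rot: [179.9, -0.2, -6.3]
force: [1.0, 0.3, -0.8]
grip_width: 0.0581
grasp_force: 25.0
t 16.73 tcp [ 0.5214 -0.2867  0.122 ] [179.92  -0.18  -6.3 ] w 0.0581 F [ 1.   0.3 -0.8] g 25.0
shift tool(now) [-0.0013 -0.0003  0.0685] tool(goal) [-0.0011 -0.0002  0.0685] turn [ 0.0015 -0.0031 -0.    ]
```

View pics/c6.png

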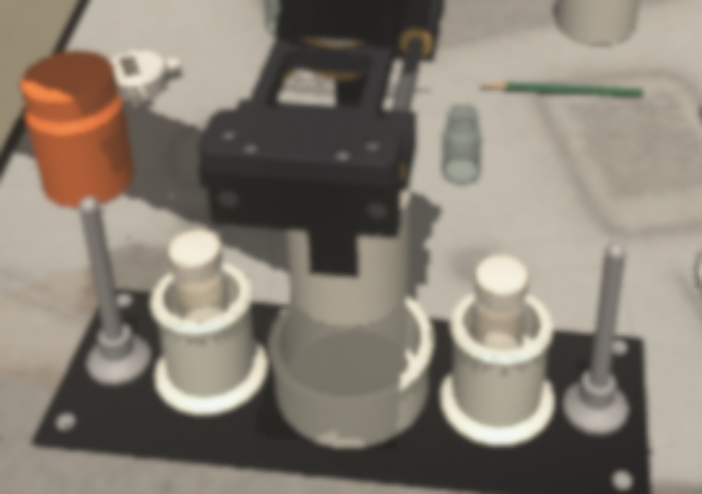

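Run:
```python
from h import *
f=lambda p:[round((a-b)*2.6) for a,b in zip(proj('side',p),(150,220))]
for p in([.5214,-.2867,.12],[.5214,-.2867,.08],[.5203,-.2863,.044],[.5203-.0035,-.2863-.032,.122]): print(p,f(p))
s=cv2.imread('pics/side4.png').min(axis=2)
for v in (315,325,332): print(v,s[v,252:316:2])
```

```text
[0.5214, -0.2867, 0.12] [346, 222]
[0.5214, -0.2867, 0.08] [348, 282]
[0.5203, -0.2863, 0.044] [348, 332]
[0.5168, -0.3183, 0.122] [331, 264]
315 [ 78  76  78  79  88 109 119 124  96  40  35  34  35  36  36  36  36  57
 121 139 138 136 133 129 123 117 108  96  84  82  94 140]
325 [169 166 167 161 134 109 117 124 114  95  92  82  76  70  64  62  58  62
 115 138 138 136 133 128 124 117 108  96  85  83  85 135]
332 [168 167 168 168 159 116 115 123 129 133 137 139 141 143 144 144 144 144
 142 140 138 136 132 128 123 117 108  97  87 135 167 170]
```

The jar spans 290–410 in the crop (centre about 352) and the well rim is centred at about 351, so they line up. Lowering.

```bash
python3 -m jog '[[-0.001,0,0.01,0,0,0,0.05],[0,0,0.015,0,0,0,0.05],[0,0,0.015,0,0,0,0.05],[0,0,0.012,0,0,0,0.05],[0,0,0.008,0,0,0,0.05],[0,0,0.004,0,0,0,0.05],[0,0,0.001,0,0,0,0.05],[0,0,0,0,0,0,0.05],[0,0,0,0,0,0,0.05]]'; python3 d.py 0.5203 -0.2863 0.053 -6.3
```

```text
time_s: 17.53
tool_pos: [0.5197, -0.2863, 0.0557]
tool_rot: [180.0, -0.1, -6.3]
force: [-0.3, 0.3, -1.1]
grip_width: 0.0587
grasp_force: 25.0
t 17.53 tcp [ 0.5197 -0.2863  0.0557] [ 1.7997e+02 -7.0000e-02 -6.3100e+00] w 0.0587 F [-0.3  0.3 -1.1] g 25.0
shift tool(now) [ 0.0006 -0.0001  0.0027] tool(goal) [ 0.0006 -0.0001  0.0027] turn [ 0.0006 -0.0012 -0.0001]
```

```bash
python3 -m jog '[[0,0,0.0015,0,0,0,0.05],[0,0,0.0015,0,0,0,0.05],[0,0,0,0,0,0,0.05],[0,0,0,0,0,0,0.05]]'; python3 d.py 0.5203 -0.2863 0.053 -6.3; python3 -m jog '[[0,0,0,0,0,0,0.087],[0,0,0,0,0,0,0.087],[0,0,0,0,0,0,0.087],[0,0,0,0,0,0,0.087],[0,0,0,0,0,0,0.087],[0,0,-0.015,0,0,0,0.087],[0,0,-0.03,0,0,0,0.087],[0,0,-0.035,0,0,0,0.087],[0,0,-0.035,0,0,0,0.087],[0,0,-0.035,0,0,0,0.087]]'; python3 d.py 0.509 0.309 0.2 -16.3
```

```text
time_s: 17.87
tool_pos: [0.5195, -0.2863, 0.0524]
tool_rot: [180.0, -0.1, -6.3]
force: [0.9, 0.1, -0.7]
grip_width: 0.0585
grasp_force: 25.0
t 17.87 tcp [ 0.5195 -0.2863  0.0524] [ 1.7997e+02 -5.0000e-02 -6.3200e+00] w 0.0585 F [ 0.9  0.1 -0.7] g 25.0
shift tool(now) [ 0.0008 -0.0001 -0.0006] tool(goal) [ 0.0008 -0.0001 -0.0006] turn [ 0.0005 -0.0009 -0.0003]
time_s: 18.7
tool_pos: [0.5188, -0.2858, 0.2034]
tool_rot: [-180.0, 0.0, -6.3]
force: [1.5, 0.1, -0.8]
grip_width: 0.0869
grasp_force: 0.0
t 18.7 tcp [ 0.5188 -0.2858  0.2034] [-1.80e+02  2.00e-02 -6.31e+00] w 0.0869 F [ 1.5  0.1 -0.8] g 0.0
shift tool(now) [-0.075  -0.5902  0.0035] tool(goal) [-0.1763 -0.5682  0.0034] turn [-1.000e-04  3.000e-04  1.744e-01]
```

```bash
python3 -m jog '[[-0.0044,-0.03,0,0,0,0,0.05],[-0.0044,-0.035,0,0,0,0,0.05],[-0.0044,-0.035,0,0,0,0,0.05],[-0.0044,-0.035,0,0,0,0,0.05],[-0.0044,-0.035,0,0,0,0,0.05],[-0.0044,-0.035,0,0,0,0,0.05],[-0.0044,-0.035,0,0,0,0,0.05],[-0.0044,-0.035,0,0,0,0,0.05],[-0.0044,-0.035,0,0,0,0,0.05],[-0.0044,-0.035,0,0,0,0,0.05],[-0.0044,-0.035,0,0,0,0,0.05],[-0.0044,-0.035,0,0,0,0,0.05]]'; python3 -m jog '[[-0.0044,-0.035,0,0,0,0,0.05],[-0.0044,-0.035,0,0,0,0,0.05],[-0.0044,-0.035,0,0,0,0,0.05],[-0.0044,-0.035,0,0,0,0,0.05],[-0.0044,-0.035,0,0,0,0,0.05],[0,0,0,0,0,0.087,0.05],[0,0,0,0,0,0.087,0.05],[0,0,0,0,0,0,0.05],[0,0,0,0,0,0,0.05],[0,0,0,0,0,0,0.05]]'; python3 d.py 0.5085 0.3085 0.12 -16.3
python3 - <<'E'
from h import *
cv2.imwrite('pics/top5.png',env.read_camera('top')); s=env.read_camera('side'); cv2.imwrite('pics/side5.png',s)
b=np.hstack([s[120:230,220:400]]); c=s[270:400,150:420]
W=np.zeros((600,800,3),np.uint8); x=cv2.resize(b,None,fx=2.4,fy=2.4); W[:x.shape[0],:x.shape[1]]=x; x=cv2.resize(c,None,fx=2.4,fy=2.4); W[270:270+x.shape[0],:x.shape[1]]=x
cv2.imwrite('pics/c7.png',W)
E
```

```text
time_s: 19.7
tool_pos: [0.5119, 0.1338, 0.2022]
tool_rot: [180.0, -0.0, -6.3]
force: [1.6, -0.0, 0.1]
grip_width: 0.0501
grasp_force: 0.0
time_s: 20.53
tool_pos: [0.5098, 0.308, 0.2019]
tool_rot: [180.0, -0.0, -16.2]
force: [-0.1, 1.0, -0.5]
grip_width: 0.0499
grasp_force: 0.0
t 20.53 tcp [0.5098 0.308  0.2019] [ 1.7998e+02 -1.0000e-02 -1.6210e+01] w 0.0499 F [-0.1  1.  -0.5] g 0.0
shift tool(now) [-0.0014 -0.0001  0.0819] tool(goal) [-0.0014 -0.0001  0.0819] turn [ 0.0004 -0.0002  0.0015]
```

View pics/c7.png

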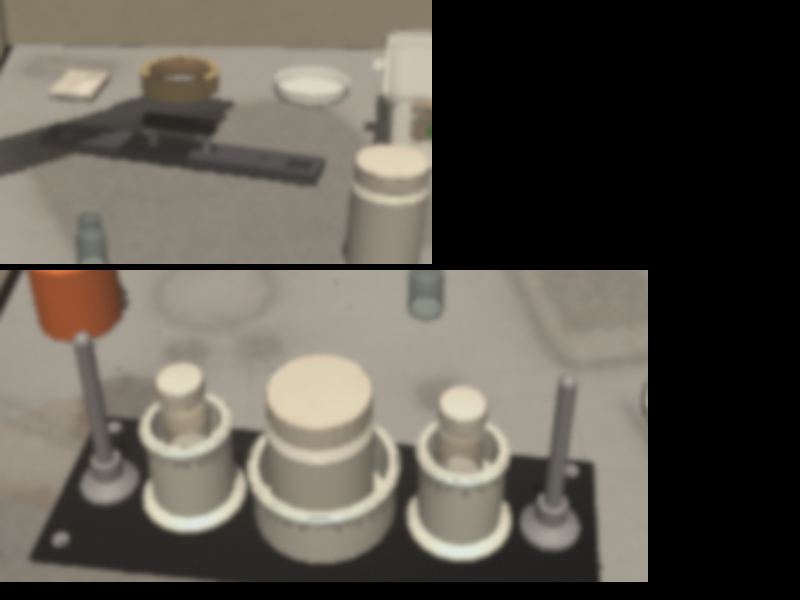

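All three are upright in their wells. The bar's handle is visible at about (180,120) in the crop. I check the handle in the side view and then descend.

```bash
python3 - <<'E'
from h import *
s=cv2.imread('pics/side0.png').max(axis=2)
for v in (166,168,170,172,174): print(v,s[v,272:320:2])
for x in(.505,.509,.513): print(x,proj('side',[x,.3085,.048]),proj('side',[x,.3085,.034]))
E
python3 -m jog '[[-0.001,0,0.03,0,0,0,0.05],[0,0,0.03,0,0,0,0.05],[0,0,0.03,0,0,0,0.05],[0,0,0.03,0,0,0,0.05],[0,0,0.02,0,0,0,0.05],[0,0,0,0,0,0,0.05],[0,0,0,0,0,0,0.05],[0,0,0,0,0,0,0.05],[0,0,0,0,0,0,0.05]]'; python3 d.py 0.5085 0.3085 0.022 -16.3
```

```text
166 [160 160 160 157 138 127 132 135 141 146 148 148 149 147 146 144 142 140
 138 138 136 134 135 136]
168 [157 157 156 141  83  55  57  65  75  82  89  94 103 109 114 118 122 126
 129 132 134 135 137 138]
170 [149 147 145 126  65  46  44  45  47  46  49  49  51  53  56  61  68  74
  84 110 133 137 139 139]
172 [138 138 138 130  94  63  52  56  55  50  47  46  45  45  46  47  46  46
  49  90 131 139 141 140]
174 [115 120 123 127 122  91  82 108 112 103  97  92  82  70  64  59  50  46
  53  99 132 137 139 137]
0.505 (np.float64(292.32511883547767), np.float64(168.1684077588126)) (np.float64(292.4256021282107), np.float64(173.3531955906609))
0.509 (np.float64(293.932220723849), np.float64(168.1838898861804)) (np.float64(294.0218186807798), np.float64(173.36850972559745))
0.513 (np.float64(295.5392832037053), np.float64(168.19937163390352)) (np.float64(295.61799635684184), np.float64(173.383823487552))
time_s: 21.38
tool_pos: [0.51, 0.3097, 0.0641]
tool_rot: [-179.9, -0.1, -16.3]
force: [0.4, 1.3, 0.7]
grip_width: 0.0502
grasp_force: 0.0
t 21.38 tcp [0.51   0.3097 0.0641] [-1.7986e+02 -1.5000e-01 -1.6280e+01] w 0.0502 F [0.4 1.3 0.7] g 0.0
shift tool(now) [-0.0013  0.0017  0.0421] tool(goal) [-0.0011  0.0016  0.0421] turn [-0.0025 -0.0026  0.0003]
```

```bash
python3 -m jog '[[-0.001,0.001,0.015,0,0,0,0.05],[0,0,0.015,0,0,0,0.05],[0,0,0.008,0,0,0,0.05],[0,0,0.004,0,0,0,0.05],[0,0,0,0,0,0,0.05],[0,0,0,0,0,0,0.0],[0,0,0,0,0,0,0.0],[0,0,0,0,0,0,0],[0,0,0,0,0,0,0],[0,0,0,0,0,0,0],[0,0,0,0,0,0,0],[0,0,0,0,0,0,0]]' 55; python3 -m jog '[[0,0,0,0,0,0,0],[0,0,0,0,0,0,0]]'; python3 d.py 0.5203 -0.2863 0.22 -6.3
```

```text
time_s: 22.38
tool_pos: [0.5078, 0.3093, 0.0205]
tool_rot: [-179.9, -0.0, -16.3]
force: [0.8, 1.1, -2.6]
grip_width: 0.0135
grasp_force: 54.8
time_s: 22.55
tool_pos: [0.5078, 0.3092, 0.0204]
tool_rot: [-179.9, -0.0, -16.3]
force: [1.2, 2.4, 0.3]
grip_width: 0.0129
grasp_force: 54.8
t 22.55 tcp [0.5078 0.3092 0.0204] [-1.799e+02 -4.000e-02 -1.626e+01] w 0.0129 F [1.2 2.4 0.3] g 54.8
shift tool(now) [ 0.1789  0.5678 -0.2005] tool(goal) [ 0.0778  0.5905 -0.1996] turn [-0.0017 -0.0008 -0.1738]
```

```bash
python3 -m jog '[[0,0,-0.005,0,0,0,0],[0,0,-0.015,0,0,0,0],[0,0,-0.025,0,0,0,0],[0,0,-0.03,0,0,0,0],[0,0,-0.03,0,0,0,0],[0,0,-0.03,0,0,0,0],[0,0,-0.03,0,0,0,0],[0,0,-0.025,0,0,0,0],[0,0,-0.01,0,0,0,0],[0,0,0,0,0,-0.06,0],[0,0,0,0,0,-0.06,0],[0,0,0,0,0,-0.054,0]]'; python3 -m jog '[[0,0,0,0,0,0,0],[0,0,0,0,0,0,0],[0,0,0,0,0,0,0],[0,0,0,0,0,0,0],[0,0,0,0,0,0,0]]'; python3 d.py 0.5203 -0.2863 0.22 -6.3
python3 - <<'E'
from h import *
t=env.read_camera('top'); cv2.imwrite('pics/top6.png',t); s=env.read_camera('side'); cv2.imwrite('pics/side6.png',s)
W=np.hstack([cv2.resize(t[140:390,80:250],None,fx=2,fy=2),cv2.resize(s[60:310,190:400],None,fx=2,fy=2)]); cv2.imwrite('pics/c8.png',W)
E
```

```text
time_s: 23.55
tool_pos: [0.5065, 0.3069, 0.2182]
tool_rot: [179.8, 0.1, -6.2]
force: [-0.0, 0.3, -4.6]
grip_width: 0.0128
grasp_force: 54.8
time_s: 23.97
tool_pos: [0.5072, 0.308, 0.2196]
tool_rot: [180.0, 0.0, -6.3]
force: [0.7, 0.3, -4.4]
grip_width: 0.0132
grasp_force: 54.8
t 23.97 tcp [0.5072 0.308  0.2196] [ 1.7997e+02  3.0000e-02 -6.3500e+00] w 0.0132 F [ 0.7  0.3 -4.4] g 54.8
shift tool(now) [ 7.870e-02  5.892e-01 -2.000e-04] tool(goal) [ 7.820e-02  5.893e-01 -4.000e-04] turn [ 0.0005  0.0006 -0.0008]
```

View pics/c8.png

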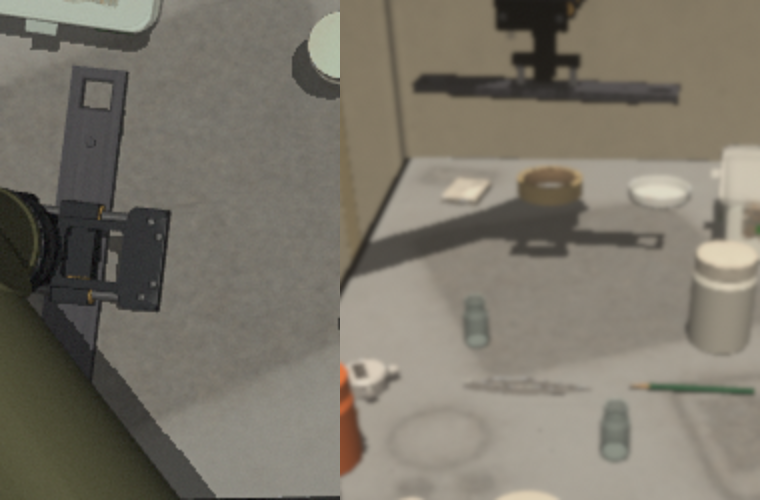

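The bar is held level, with its handle at 513–579 and the finger at 545 in the crop. The far slot is at top pixel (128.5,187), and I measure its offset in the grip from that.

Run:
```python
from h import *
t=cv2.imread('pics/top6.png')
g=t.min(axis=2)[172:205,110:150]; n,l,st,ce=cv2.connectedComponentsWithStats((g>95).astype(np.uint8))
for i in range(1,n): print(st[i],ce[i].round(1))
p=plane('top',128.4,187,.206); d=p-np.array([.5072,.308,p[2]]); print(p,d, np.linalg.norm(d[:2]),np.degrees(np.arctan2(d[1],d[0])))
```

```text
[  0   0   6  33 142] [ 1.8 13.4]
[  8   0  32  33 277] [33.4 13.9]
[ 12   9  14  14 159] [18.6 15.1]
[0.63853412 0.29497465 0.206     ] [ 0.13133412 -0.01302535  0.        ] 0.131978448874935 -5.663914786961821
```

```bash
python3 -m jog '[[0.002,0.015,0,0,0,0,0],[0.004,0.028,0,0,0,0,0],[0.0042,0.032,0,0,0,0,0],[0.0042,0.032,0,0,0,0,0],[0.0042,0.032,0,0,0,0,0],[0.0042,0.032,0,0,0,0,0],[0.0042,0.032,0,0,0,0,0],[0.0042,0.032,0,0,0,0,0],[0.0042,0.032,0,0,0,0,0],[0.0042,0.032,0,0,0,0,0],[0.0042,0.032,0,0,0,0,0],[0.0042,0.032,0,0,0,0,0]]'; python3 -m jog '[[0.0042,0.032,0,0,0,0,0],[0.0042,0.032,0,0,0,0,0],[0.0042,0.032,0,0,0,0,0],[0.0042,0.032,0,0,0,0,0],[0.0042,0.032,0,0,0,0,0],[0.004,0.028,0,0,0,0,0],[0.003,0.02,0,0,0,0,0],[0,0.010,0,0,0,0,0],[0,0,0,0,0,0,0],[0,0,0,0,0,0,0],[0,0,0,0,0,0,0],[0,0,0,0,0,0,0]]'; python3 d.py 0.5188 -0.2865 0.155 -6.3
```

```text
time_s: 25.07
tool_pos: [0.515, -0.0593, 0.2203]
tool_rot: [180.0, -0.0, -6.3]
force: [0.3, -0.7, -3.9]
grip_width: 0.0132
grasp_force: 54.8
time_s: 26.07
tool_pos: [0.5198, -0.2752, 0.2202]
tool_rot: [-180.0, -0.0, -6.1]
force: [-0.6, -0.4, -4.1]
grip_width: 0.0129
grasp_force: 54.8
t 26.07 tcp [ 0.5198 -0.2752  0.2202] [-1.7996e+02 -2.0000e-02 -6.1200e+00] w 0.0129 F [-0.6 -0.4 -4.1] g 54.8
shift tool(now) [0.0002 0.0114 0.0652] tool(goal) [0.0003 0.0113 0.0652] turn [-0.0008 -0.0003  0.0031]
```

```bash
python3 -m jog '[[0,0.006,0.01,0,0,0.003,0],[0,0.0053,0.02,0,0,0,0],[0,0,0.02,0,0,0,0],[0,0,0.013,0,0,0,0],[0,0,0,0,0,0,0],[0,0,0,0,0,0,0],[0,0,0,0,0,0,0],[0,0,0,0,0,0,0],[0,0,0,0,0,0,0],[0,0,0,0,0,0,0]]'; python3 d.py 0.5188 -0.2865 0.155 -6.3
python3 - <<'E'
from h import *
t=env.read_camera('top'); cv2.imwrite('pics/top7.png',t); s=env.read_camera('side'); cv2.imwrite('pics/side7.png',s)
W=np.hstack([cv2.resize(t[160:360,400:500],None,fx=2.6,fy=2.6),cv2.resize(s[220:420,160:360+40],None,fx=2.2,fy=2.6)]); cv2.imwrite('pics/c9.png',W); print(W.shape)
E
```

```text
time_s: 26.9
tool_pos: [0.5183, -0.2891, 0.158]
tool_rot: [180.0, -0.1, -6.5]
force: [0.5, -0.4, -2.8]
grip_width: 0.0134
grasp_force: 54.8
t 26.9 tcp [ 0.5183 -0.2891  0.158 ] [ 1.7995e+02 -9.0000e-02 -6.4800e+00] w 0.0134 F [ 0.5 -0.4 -2.8] g 54.8
shift tool(now) [ 0.0002 -0.0027  0.003 ] tool(goal) [ 0.0002 -0.0027  0.003 ] turn [ 0.0008 -0.0016 -0.0031]
(520, 788, 3)
```

View pics/c9.png

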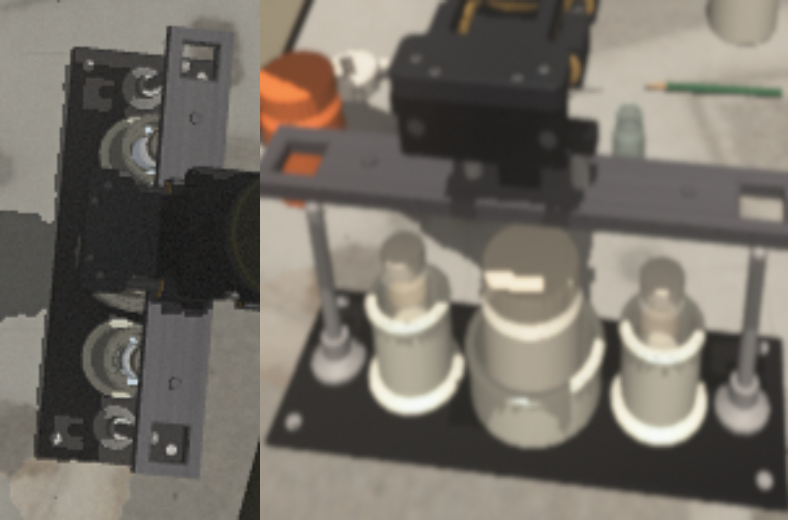

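Run:
```python
from h import *
S=[plane('top',*p,.1516) for p in((476.9,183.1),(464.6,331.2))]; P=np.array([.5203,-.2863])
m=((S[0]+S[1])/2)[:2]; d=S[0]-S[1]; print(m,np.linalg.norm(d),np.degrees(np.arctan2(d[1],d[0])))
a=np.radians(-6.3); e=P-m; print('bar needs tool x,y', e@[np.cos(a),np.sin(a)], e@[np.sin(a),-np.cos(a)])
```

```text
[ 0.51861097 -0.28857201] 0.26157545847531904 -6.608466643018451
bar needs tool x,y 0.0014295136598418794 -0.0024436332611671363
```

Slot centres at (476.9,183.1) and (464.6,331.2) put the bar within 3 mm of the posts and at the right yaw. I correct that and lower.

```bash
python3 -m jog '[[0.001,-0.0025,0,0,0,-0.003,0],[0,0,0,0,0,0,0],[0,0,0.006,0,0,0,0],[0,0,0.008,0,0,0,0],[0,0,0.008,0,0,0,0],[0,0,0.006,0,0,0,0],[0,0,0.004,0,0,0,0],[0,0,0,0,0,0,0],[0,0,0,0,0,0,0],[0,0,0,0,0,0,0],[0,0,0,0,0,0,0]]'; python3 d.py 0.5193 -0.2867 0.1184 -6.3
```

```text
time_s: 27.92
tool_pos: [0.5195, -0.2867, 0.1255]
tool_rot: [180.0, -0.1, -6.3]
force: [0.2, 0.6, -4.0]
grip_width: 0.013
grasp_force: 54.8
t 27.92 tcp [ 0.5195 -0.2867  0.1255] [ 1.7997e+02 -5.0000e-02 -6.3200e+00] w 0.013 F [ 0.2  0.6 -4. ] g 54.8
shift tool(now) [-0.0002 -0.      0.0071] tool(goal) [-0.0002 -0.      0.0071] turn [ 0.0004 -0.0009 -0.0003]
```

```bash
python3 -m jog '[[0,0,0.003,0,0,0,0],[0,0,0.002,0,0,0,0],[0,0,0.001,0,0,0,0],[0,0,0.001,0,0,0,0],[0,0,0,0,0,0,0],[0,0,0,0,0,0,0],[0,0,0,0,0,0,0]]'; python3 d.py 0.5193 -0.2867 0.1184 -6.3
python3 - <<'E'
from h import *
s=env.read_camera('side'); cv2.imwrite('pics/c10.png',cv2.resize(s[230:420,160:400],None,fx=3,fy=3))
E
```

```text
time_s: 28.5
tool_pos: [0.5191, -0.2866, 0.1183]
tool_rot: [180.0, -0.0, -6.3]
force: [-1.0, 1.1, -0.1]
grip_width: 0.0129
grasp_force: 54.8
t 28.5 tcp [ 0.5191 -0.2866  0.1183] [ 1.7998e+02 -1.0000e-02 -6.3200e+00] w 0.0129 F [-1.   1.1 -0.1] g 54.8
shift tool(now) [ 0.0002  0.     -0.0001] tool(goal) [ 0.0002  0.     -0.0001] turn [ 0.0003 -0.0002 -0.0003]
```

View pics/c10.png

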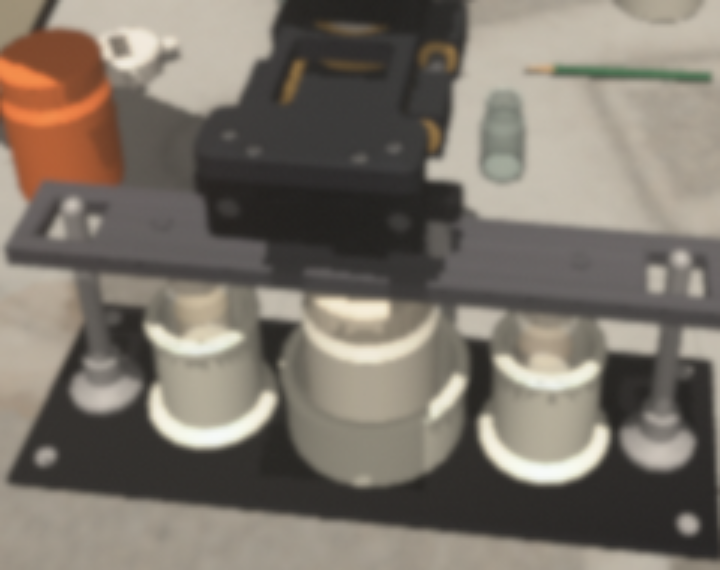

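Both post tops stand inside the slots, at (73,208) and (680,258). The weight has come off the wrist, so the bar rests on the caps. Releasing.

```bash
python3 -m jog '[[0,0,0.0005,0,0,0,0.005],[0,0,0,0,0,0,0.02],[0,0,0,0,0,0,0.03],[0,0,0,0,0,0,0.04],[0,0,0,0,0,0,0.05],[0,0,0,0,0,0,0.05],[0,0,0,0,0,0,0.05],[0,0,-0.01,0,0,0,0.05],[0,0,-0.02,0,0,0,0.05],[0,0,-0.035,0,0,0,0.05],[0,0,-0.035,0,0,0,0.05],[0,0,-0.02,0,0,0,0.05]]'; python3 -m jog '[[0,-0.03,0,0,0,0,0.05],[0,-0.035,0,0,0,0,0.05],[0,-0.035,0,0,0,0,0.05],[0,-0.035,0,0,0,0,0.05],[0,-0.035,0,0,0,0,0.05],[0,-0.035,0,0,0,0,0.05],[0,-0.03,0,0,0,0,0.05],[0,0,0,0,0,0,0.05],[0,0,0,0,0,0,0.05],[0,0,0,0,0,0,0.05],[0,0,0,0,0,0,0.05]]'
python3 - <<'E'
from h import *
s=env.read_camera('side'); t=env.read_camera('top')
W=np.hstack([cv2.resize(t[160:360,410:490],None,fx=2.7,fy=2.7),cv2.resize(s[180:410,155:405],(580,540))]); cv2.imwrite('pics/c11.png',W); print(W.shape)
E
```

```text
time_s: 29.55
tool_pos: [0.5204, -0.287, 0.2425]
tool_rot: [179.9, -0.3, -6.3]
force: [0.1, 0.3, 0.0]
grip_width: 0.05
grasp_force: 0.0
time_s: 30.47
tool_pos: [0.5449, -0.0548, 0.2377]
tool_rot: [179.9, -0.0, -6.5]
force: [0.6, 0.7, -0.1]
grip_width: 0.0496
grasp_force: 0.0
(540, 796, 3)
```

View pics/c11.png

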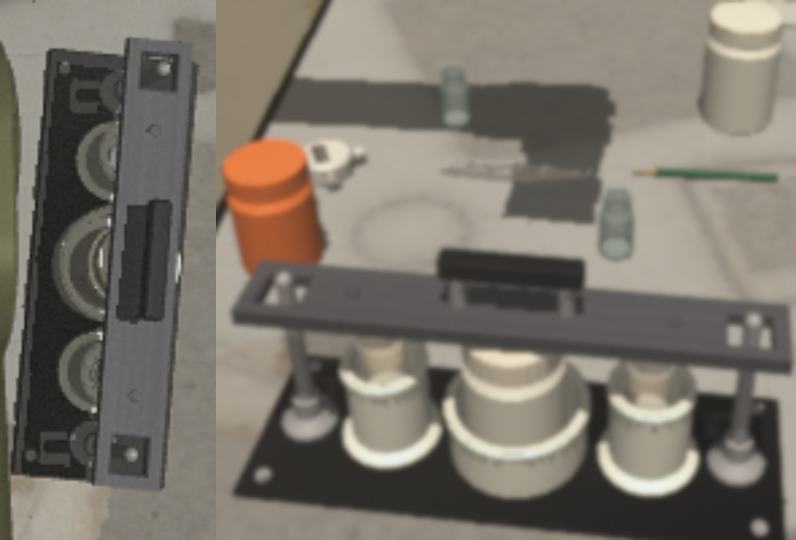

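The bar lies flat across the three caps with both posts through its slots. The open vials and the tall jar have not moved, and the gripper is clear. Handing in.

```bash
python3 -c "
from cell import env
print(env.sign_off())"
```

```text
the job is handed in; nothing more can be done
None
```

Done: both capped vials and the short jar stand in the carrier, the hold-down bar lies flat over the posts across all three caps, and I handed the job in at about 31 s; no verdict was returned.

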